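Turn the upside-down square trivet cork side down against the stop rail

ROBOT

A 6-joint arm with a two-finger parallel gripper is mounted at the origin on the work surface. World frame = base frame: x ahead of the robot, y to its left, z up, the work surface at z = 0. Lengths are in m, angles in rad, forces in N, time in s.
With the tool pointing down it reaches from about 0.375 to 0.975 m from the base axis. Payload 3.8 kg.
Tool frame: the origin (TCP) lies midway between the tips of the shut fingers; the grasp point (between the pads) lies 19 mm behind it (r.grip_point_offset is the distance from the TCP to the grasp point, in m); z points along the fingers, y is the direction in which the jaws open and shut (so a half turn about z gives the same grasp; the last joint's range is limited). The gripper opens to 88 mm and grips with 3 to 60 N. Pads are 18 mm wide; open, the fingers measure 123 mm over their backs; the gripper's body (75 mm by 187 mm) begins 45 mm behind the grasp point.
Start: joints at [-1.353, 0.264, 1.604, -0, 1.274, -0.037], TCP at [0.17, -0.653, 0.239] pointing down, gripper open.
Joint ranges: [-2.63, 2.63], [-0.94, 2.18], [0.31, 2.57], [-1.31, 4.45], [0, 2.66], [-2.55, 2.55]. Speed limits (rad/s): [2.57, 2.57, 3.14, 3.14, 3.14, 3.14].

INTERFACE

Orientations are given as [roll, pitch, yaw] about the fixed x, y, z axes, in that order (R = Rz(yaw) Ry(pitch) Rx(roll)).
In Python, from rig import telemetry, get_image, r gives the robot as it stands.
- The arm moves only by the tool step_arm, never from a script. Its argument "increments" is text: rows parted by semicolons, each of 6 numbers parted by spaces: the shift along the tool's x, y, z in units of 25 mm (1.0 is 25 mm), then the turn, a rotation vector about the tool's x, y, z in units of 5 degrees (1.0 is 5 degrees). In form: tx ty tz ax ay az; .... A call has 1 to 10 rows; each row is the pose to reach, as a shift and turn from the pose commanded when the call began, along the tool's axes at that moment; what a row does not reach only later rows make up. A row lasts 1/10 s, in which the tool goes at most 50 mm and 8.59 degrees, less where a joint would pass 70% of its speed; a pose out of reach is approached as far as the arm can. A call with a gripper value outside its range is refused whole. "jaw" is the opening, from -1 (shut) to 1 (fully open), so that 0 is half open, set as the call begins (left out, the last holds). The fingers move at their own pace and stop on an object; "newtons" is the grip in N (left out, the last holds). Time passes only in rows, so rows that repeat a pose let the fingers close. It gives the time, the measured TCP pose, the force and the opening at its end, in the units of the state.
- telemetry.get_obs(): the state, without advancing time (a new reading comes with each control period).
- get_image(name): name is "scene" or "top" or "wrist"; returns a dict with "pixels" (384x512x3 uint8, blue, green, red), "fx", "fy", "cx", "cy" (pixels), "camera_from_world" (4x4, takes a point from world to camera coordinates). Camera axes: x right, y up, looking along -z (the intrinsics and any distortion apply to the point x, -y, -z); pixel columns grow to the right and rows downward; lengths in m; the calibration is good to about 2 mm. A picture is of the moment at which its call begins. There is no depth.
- r.sign_off(): hands the job in, once; it reports no verdict.
The state is a dict: "time_s": time; "joints": joint angles; "qd": joint speeds; "joint_efforts": joint torques, N m; "tool_pos": TCP position; "tool_rot": TCP orientation; "force": force on the tool from outside, world axes, zero at the start; "ft_torque": the same for the moment, N m; "gripper_width": finger opening in m.
Only numpy, scipy, OpenCV 4.12 (cv2) and the standard library are available. Lean on these libraries where they do the work, as an engineer would, in place of code of your own. Each camera call takes 0.05 s, during which the arm holds its last target.

TASK

The square trivet was put down on its wooden face, cork sole up. Turn it over: push it up against the low oak stop rail until its far edge climbs and it leans steeply on the rail, let it rest there a moment, then tip its top edge back towards you so that it lands with the wooden face up. Leave it lying flat on the table in front of the rail, and do not disturb the round trivet or the salt mill.

Things in the scene. Friction and masses are not known exactly. Their poses are not given: they have to be found in the camera images.
- square_trivet: Loose square trivet, 130 x 130 x 14 mm, 0.2 kg: dark walnut slab, cork sole on the other face. Origin at the centre of the walnut face, x and y along its edges, z from walnut to cork. Starts cork up (z up), far edge 15 to 30 mm short of the rail's slope, nearly square to the rail. Once leaning, its top pulled from behind, it pivots on its lower edge and falls towards the robot.
- rail: Fixed pale oak rail, 460 mm long (its y), 75 high, 25 thick at the top. x points away from the robot; origin at table height under the top's near edge. Its near side slopes: 45 degrees from x = -51 mm to 30 mm height at x = -21, then 65 degrees to the top edge at x = 0. A trivet pushed low at its near edge slides up it and stays leaning at about 55 degrees, 30 mm above the rail.
- round_trivet: Loose round trivet of the same walnut and cork, 116 mm in diameter, 14 mm thick, lying cork side up beside the square one. Origin at the centre of its underside, z up. To be left alone.
- salt_mill: Loose electric salt mill, an upright aluminium cylinder 54 mm in diameter and 195 mm high with a small toggle on its flank. Origin at the centre of its underside, z up. Stands to the robot's right of the trivets; to be left alone.
Mind the look-alikes: they are no part of the job. What is shaped like the square_trivet but blue or pink is not meant.

How it is judged:
By the outcome, as a careful person would: the job done as asked, in the order asked, and still so for the second after the job is handed in, with the robot touching nothing.
It also fails if it takes over 48 s, if anything falls off the work surface, if the arm or the gripper's body presses on something with over 40 N, if the wrist force passes 120 N, or if a joint passes its speed limit or range.

## Working session

There is one attempt and no reset: what is moved stays moved. The work goes in short steps, Python scripts to look and compute and a tool call to move; the robot and the scene stay as the last step left them, time stands still between calls to the robot, and variables do not carry over. Pictures are saved under pics/ and viewed, and the job is handed in when it is done.

Besides the shell and the picture viewer there is one more tool, called after "Emit:" in YAML: its name, and indented under it one key for each argument. step_arm: Moves the arm, as the interface text tells. Its arguments: {"type":"object","properties":{"increments":{"type":"string"},"jaw":{"type":"number"},"newtons":{"type":"number"}},"required":["increments"]}

```bash
mkdir -p pics; ls; python3 - <<'E'
from rig import telemetry,get_image,r
import cv2,pickle
o=telemetry.get_obs();print(o)
d={}
for n in("scene","top","wrist"):
    d[n]=get_image(n);cv2.imwrite(f"pics/{n}0.png",d[n]["pixels"])
    print(n,{k:v for k,v in d[n].items() if k!="pixels"})
pickle.dump(d,open("i0.pkl","wb"))
E
```

```text
pics
{'time_s': 0.0, 'joints': array([-1.35290455e+00,  2.64732355e-01,  1.60534465e+00, -9.69308339e-06,
        1.27369972e+00, -3.69113932e-02]), 'qd': array([-1.28520632e-03, -1.61325345e-04,  1.16466363e-03,  5.13033293e-04,
       -1.48204865e-05,  2.11222177e-04]), 'joint_efforts': array([-3.99202108e-04, -5.02120364e+01, -3.56876922e+01,  7.24199228e-02,
        2.91337509e-02, -1.80825605e-04]), 'tool_pos': array([ 0.16997356, -0.65252636,  0.23741787]), 'tool_rot': array([-3.13940973e+00, -7.13427946e-05,  2.54805941e-01]), 'force': array([0.00551946, 0.19896672, 0.11813682]), 'ft_torque': array([ 0.00695877,  0.00919915, -0.00815056]), 'gripper_width': 0.08812952100673152}
scene {'fx': 385.95020474112147, 'fy': 385.95020474112147, 'cx': 249.26130310123378, 'cy': 192.57274987005115, 'camera_from_world': array([[ 0.89416083,  0.44756864, -0.01259823, -0.53789577],
       [-0.27519107,  0.57154175,  0.77305233,  0.04788995],
       [ 0.35319439, -0.68776619,  0.63421714, -1.23953543],
       [ 0.        ,  0.        ,  0.        ,  1.        ]])}
top {'fx': 481.51561314858634, 'fy': 481.51561314858634, 'cx': 252.36710468679397, 'cy': 188.54623654021648, 'camera_from_world': array([[ 0.02047948, -0.99969814, -0.01357252,  0.13979398],
       [ 0.98134736,  0.01750439,  0.1914444 , -0.56261634],
       [-0.19114903, -0.01724003,  0.98140961, -1.5212499 ],
       [ 0.        ,  0.        ,  0.        ,  1.        ]])}
wrist {'fx': 284.3432733135019, 'fy': 284.3432733135019, 'cx': 257.02463143988297, 'cy': 187.80415992790992, 'camera_from_world': array([[ 0.25167365, -0.96780861, -0.00262091, -0.67387659],
       [ 0.93327957,  0.24340972, -0.26408512,  0.03610712],
       [ 0.2562218 ,  0.06401723,  0.96449582, -0.39015244],
       [ 0.        ,  0.        ,  0.        ,  1.        ]])}
```

View pics/scene0.png

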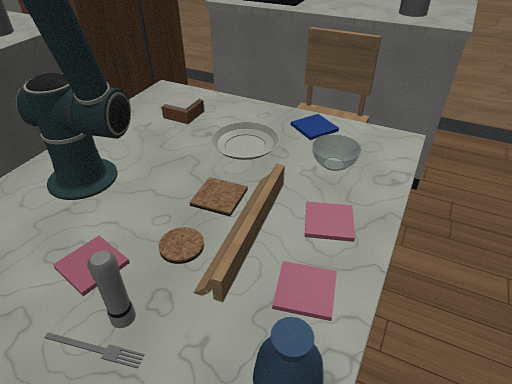

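View pics/top0.png

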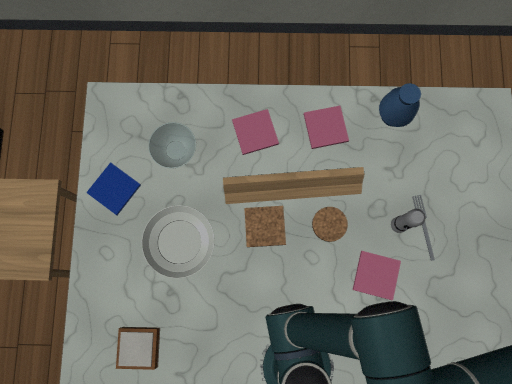

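```bash
cat > h.py <<'E'
import numpy as np,cv2
def cast(im,uv,z):
    T=im["camera_from_world"];R=T[:3,:3];t=T[:3,3];c=-R.T@t
    uv=np.atleast_2d(uv).astype(float)
    d=np.c_[(uv[:,0]-im["cx"])/im["fx"],-(uv[:,1]-im["cy"])/im["fy"],-np.ones(len(uv))]@R
    return c+d*((z-c[2])/d[:,2])[:,None]
def proj(im,P):
    T=im["camera_from_world"];p=np.atleast_2d(P)@T[:3,:3].T+T[:3,3]
    return np.c_[im["cx"]+im["fx"]*p[:,0]/-p[:,2],im["cy"]-im["fy"]*p[:,1]/-p[:,2]]
E
python3 - <<'E'
import pickle,cv2,numpy as np
from h import *
d=pickle.load(open("i0.pkl","rb"))
for n in("top","scene"):
    im=d[n];p=im["pixels"];hsv=cv2.cvtColor(p,cv2.COLOR_BGR2HSV)
    for uv in ([(265,226),(330,224),(300,178),(300,190)] if n=="top" else [(220,195),(182,245),(240,245),(250,245)]): print(hsv[uv[1],uv[0]])
    m=cv2.inRange(hsv,(5,70,40),(22,255,255))
    m=cv2.morphologyEx(m,cv2.MORPH_OPEN,np.ones((3,3)))
    cs,_=cv2.findContours(m,0,1)
    for c in cs:
        a=cv2.contourArea(c)
        if a<400 or a>15000: continue
        q=cv2.boxPoints(cv2.minAreaRect(c))
        ap=cv2.approxPolyDP(c,0.03*cv2.arcLength(c,True),True)[:,0]
        M=cv2.moments(c);cc=(M['m10']/M['m00'],M['m01']/M['m00'])
        print(n,a,np.round(cc),"center@14mm",cast(im,cc,.014).round(4));print(ap.tolist());print(cast(im,ap,.014).round(4)[:,:2].tolist())
    z=cv2.resize(p[150:260,200:440] if n=="top" else p[150:310,140:300],None,fx=3.3,fy=3.3,interpolation=2);cv2.imwrite(f"pics/{n}0z.png",z)
E
```

```text
[ 15 111 117]
[ 15 110 118]
[ 17 107 134]
[ 16 107 114]
top 897.5 [329. 224.] center@14mm [[ 0.4538 -0.1058  0.014 ]]
[[326, 207], [315, 214], [312, 224], [320, 238], [331, 241], [343, 235], [346, 219], [338, 209]]
[[0.5097, -0.0952], [0.4855, -0.0585], [0.4519, -0.0484], [0.4061, -0.0746], [0.397, -0.1106], [0.4175, -0.1502], [0.4707, -0.1609], [0.5037, -0.1349]]
top 1437.5 [265. 226.] center@14mm [[0.4422 0.1082 0.014 ]]
[[282, 206], [245, 208], [247, 246], [285, 244]]
[[0.5103, 0.0512], [0.5013, 0.1745], [0.3753, 0.165], [0.3842, 0.0403]]
top 3487.0 [293. 185.] center@14mm [[0.5822 0.0146 0.014 ]]
[[363, 169], [227, 177], [225, 199], [360, 193]]
[[0.6418, -0.221], [0.6061, 0.2378], [0.5306, 0.2422], [0.5591, -0.2091]]
[ 14 109 112]
[ 14 111 120]
[ 16 105 124]
[ 13 120  49]
scene 1144.5 [181. 244.] center@14mm [[ 0.4608 -0.112   0.014 ]]
[[202, 236], [187, 227], [171, 230], [159, 242], [160, 253], [174, 261], [188, 259], [201, 249]]
[[0.495, -0.0636], [0.4407, -0.0527], [0.4085, -0.0809], [0.4063, -0.1306], [0.4315, -0.1602], [0.4784, -0.1663], [0.5058, -0.1458], [0.517, -0.1036]]

[... 668 characters left out ...]
, [367, 121], [380, 36]]
[[0.1415, 1.7604], [0.4594, 0.7269], [0.7384, 0.7305], [0.5689, 1.7625]]
scene 6266.5 [485.  70.] center@14mm [[1.1255 1.4653 0.014 ]]
[[478, 0], [442, 116], [511, 129], [511, 0]]
[[1.0441, 2.8841], [0.9899, 0.8929], [1.2257, 0.8947], [1.2603, 2.9778]]
scene 4770.0 [179.  39.] center@14mm [[-0.4751  1.232   0.014 ]]
[[141, 0], [155, 80], [214, 89], [185, 75], [212, 72], [204, 0]]
[[-1.2722, 1.8804], [-0.2384, 0.6988], [0.0614, 0.7303], [-0.144, 0.8067], [-0.0457, 0.8922], [-0.8235, 2.0748]]
scene 4496.5 [115.  41.] center@14mm [[-0.7863  1.0446  0.014 ]]
[[69, 0], [111, 87], [148, 85], [135, 0]]
[[-1.7943, 1.6541], [-0.372, 0.5516], [-0.233, 0.64], [-1.3153, 1.8617]]
```

View pics/top0z.png

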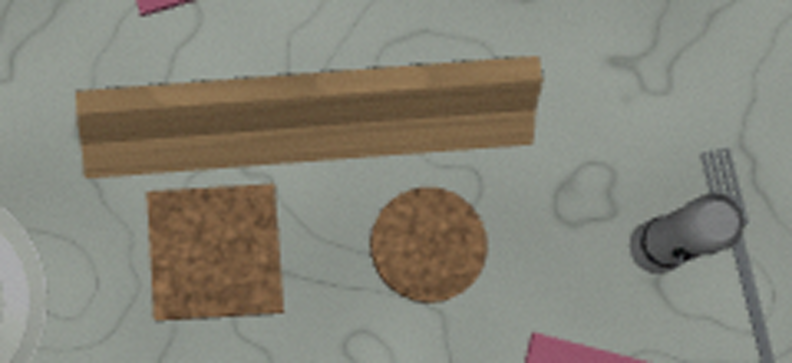

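View pics/scene0z.png

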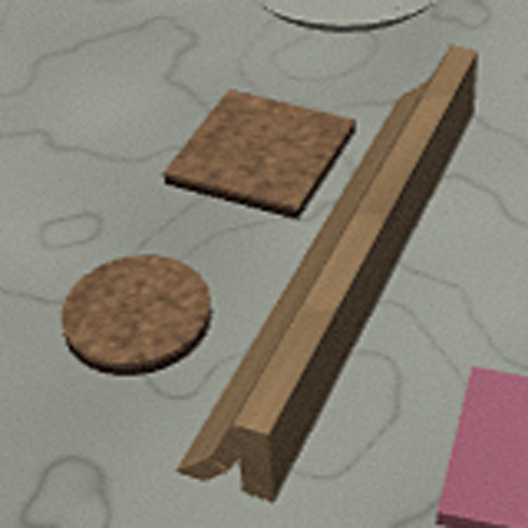

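```bash
python3 - <<'E'
import pickle,cv2,numpy as np
from h import *
d=pickle.load(open("i0.pkl","rb"))
im=d["top"]
a=lambda zx,zy:((zx+.5)/3.3-.5+200,(zy+.5)/3.3-.5+150)
for nm,pts,z in(("foot",[a(86,177),a(532,143)],0),("kink",[a(82,143),a(536,108)],.03),("topnear",[a(80,113),a(541,82)],.075),("topfar",[a(77,91),a(540,57)],.075),("mill",[a(655,255)],0)):
    P=cast(im,pts,z);print(nm,P.round(4).tolist(), "yaw deg",np.degrees(np.arctan2(-(P[-1]-P[0])[0]*-1,-(P[-1]-P[0])[1])))
s=d["scene"];b=lambda zx,zy:((zx+.5)/3.3-.5+140,(zy+.5)/3.3-.5+150)
P=cast(s,[b(180,470)],0);print("foot right end",P)
P=cast(s,[b(232,432),b(272,437),b(450,48),b(476,55)],.075);print("top corners",P.round(4).tolist())
print(cast(s,[b(165,178),b(300,215),b(355,122),b(230,90)],.014).round(4).tolist())
E
```

```text
foot [[0.5183, 0.2404, 0.0], [0.5619, -0.2149, 0.0]] yaw deg 5.462017212562258
kink [[0.5481, 0.2433, 0.03], [0.5922, -0.2134, 0.03]] yaw deg 5.513146207508718
topnear [[0.5697, 0.2428, 0.075], [0.6088, -0.2093, 0.075]] yaw deg 4.94099555761543
topfar [[0.5918, 0.2465, 0.075], [0.634, -0.2089, 0.075]] yaw deg 5.301911699549697
mill [[0.4492, -0.3359, 0.0]] yaw deg 180.0
foot right end [[ 0.56616641 -0.21379304  0.        ]]
top corners [[0.6173, -0.217, 0.075], [0.6426, -0.2091, 0.075], [0.5725, 0.2389, 0.075], [0.5979, 0.239, 0.075]]
[[0.3938, 0.0313, 0.014], [0.5231, 0.0409, 0.014], [0.508, 0.1735, 0.014], [0.3789, 0.1656, 0.014]]
```

Emit:
step_arm:
  increments: "1.5 -1.2 -0.4 0 0 0.2; 3 -2.4 -1.2 0 0 0.6; 4.5 -3.6 -1.2 0 0 1; 6 -4.7 -1.2 0 0 1.4; 7.5 -5.9 -1.2 0 0 1.86; 9 -7.1 -1.2 0 0 1.86; 10.5 -8.2 -1.2 0 0 1.86; 12 -9.4 -1.2 0 0 1.86; 12 -9.4 -1.2 0 0 1.86"
  jaw: 0.3

```text
time_s: 1.05
tool_pos: [0.4038, -0.3457, 0.2685]
tool_rot: [-3.14, -0.001, 0.098]
force: [-0.5, -0.5, 0.2]
gripper_width: 0.0571
```

Emit:
step_arm:
  increments: "0.5 -1.6 0 0 0 0; 1 -3.2 0 0 0 0; 1.5 -4.9 0 0 0 0; 1.5 -6.6 0 0 0 0; 1.5 -8.3 0 0 0 0; 1.5 -10 0.5 0 0 0; 1.5 -11.7 1 0 0 0; 1.5 -13.4 1.5 0 0 0; 1.5 -15 2 0 0 0; 1.5 -16.2 2.7 0 0 0"

```text
time_s: 2.05
tool_pos: [0.4012, 0.058, 0.2014]
tool_rot: [-3.142, -0.002, 0.093]
force: [0.6, 0.1, 0.1]
gripper_width: 0.0571
```

Emit:
step_arm:
  increments: "-0.6 -1 1 0 0 0; -1.3 -2 2 0 0 0; -1.4 -2 3 0 0 0; -1.4 -2 4 0 0 0; -1.4 -2 4 0 0 0"

```text
time_s: 2.55
tool_pos: [0.3584, 0.1022, 0.098]
tool_rot: [3.14, 0.007, 0.093]
force: [-0.3, -0.6, 0.2]
gripper_width: 0.057
```

```bash
python3 - <<'E'
from rig import telemetry,get_image
import cv2,numpy as np
o=telemetry.get_obs();print(o['tool_pos'],o['tool_rot'],o['joints'])
cv2.imwrite("pics/m1.png",np.hstack([get_image(n)["pixels"][100:330,100:420] for n in("scene","top")]))
E
```

```text
[0.35836248 0.1021883  0.09801162] [3.140449   0.00723526 0.09293471] [ 2.11170318e-01 -1.86809363e-01  2.34854426e+00 -3.38179107e-04
  9.87177432e-01  1.68921519e+00]
```

View pics/m1.png

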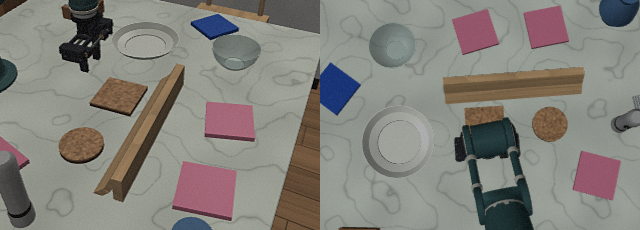

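Emit:
step_arm:
  increments: "0 0 1 0 0 0; 0 0 2 0 0 0; 0 0 3 0 0 0; 0 0 3.4 0 0 0; 0 0 3.65 0 0 0; 0 0 3.65 0 0 0"

```text
time_s: 3.25
tool_pos: [0.3624, 0.1031, 0.0104]
tool_rot: [-3.142, -0.0, 0.092]
force: [-0.6, 0.5, 0.4]
gripper_width: 0.0572
```

```bash
python3 - <<'E'
from rig import telemetry,get_image
import cv2,numpy as np
o=telemetry.get_obs();print(o['tool_pos'],o['tool_rot'],o['force'])
p=get_image("wrist")["pixels"];q=get_image("scene")["pixels"]
cv2.imwrite("pics/m2.png",np.hstack([p,cv2.resize(q[100:290,120:260],(280,380))[:384]] if 0 else [cv2.resize(p,(400,300)),cv2.resize(q[130:250,150:310],(400,300))]))
E
```

```text
[0.36238166 0.10305871 0.01041668] [-3.14153965e+00 -4.63507914e-04  9.20359956e-02] [-0.59997997  0.51671054  0.43179964]
```

View pics/m2.png

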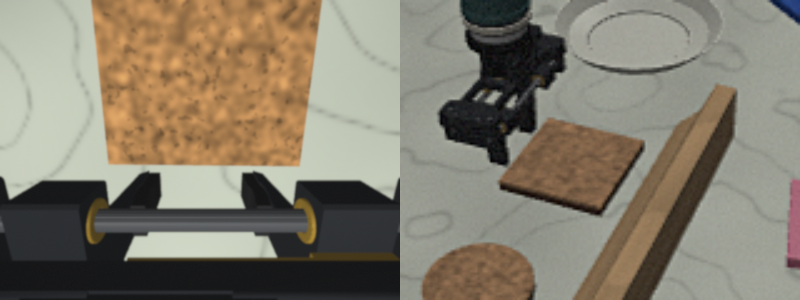

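Emit:
step_arm:
  increments: "0.2 0 0.1 0 0 0; 0.4 0 0.2 0 0 0; 0.6 0 0.2 0 0 0; 0.8 0 0.2 0 0 0; 1 0 0.2 0 0 0; 1.2 0 0.2 0 0 0; 1.4 0 0.2 0 0 0; 1.6 0 0.2 0 0 0; 1.8 0 0.2 0 0 0; 2 0 0.2 0 0 0"

```text
time_s: 4.35
tool_pos: [0.4118, 0.1077, 0.0048]
tool_rot: [3.142, 0.0, 0.092]
force: [-1.0, 0.3, -1.8]
gripper_width: 0.0571
```

```bash
cat > look.py <<'E'
import sys
from rig import telemetry,get_image
import cv2,numpy as np
o=telemetry.get_obs();p=o['tool_pos'];print(o['time_s'],p.round(4),o['tool_rot'].round(3),o['force'].round(1),"s",round(p[0]*.9957+p[1]*.0925,4))
w=get_image("wrist")["pixels"];q=get_image("scene")["pixels"]
cv2.imwrite(sys.argv[1],np.hstack([cv2.resize(w,(400,300)),cv2.resize(q[100:250,150:350],(400,300))]))
E
python3 look.py pics/m3.png
```

```text
4.35 [0.4118 0.1077 0.0048] [3.142 0.    0.092] [-1.   0.3 -1.8] s 0.42
```

View pics/m3.png

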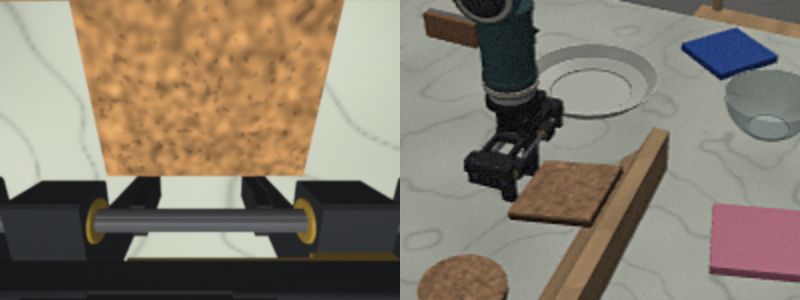

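Emit:
step_arm:
  increments: "0.25 0 0 0 0 0; 0.5 0 0 0 0 0; 0.75 0 0 0 0 0; 1 0 0 0 0 0; 1.25 0 0 0 0 0; 1.5 0 0 0 0 0; 1.75 0 0 0 0 0; 2 0 0 0 0 0; 2.25 0 0 0 0 0; 2.5 0 0 0 0 0"

```text
time_s: 5.45
tool_pos: [0.4746, 0.1136, 0.0052]
tool_rot: [-3.142, -0.001, 0.092]
force: [-0.7, -0.5, -1.2]
gripper_width: 0.0576
```

```bash
python3 look.py pics/m4.png
```

```text
5.45 [0.4746 0.1136 0.0052] [-3.142e+00 -1.000e-03  9.200e-02] [-0.7 -0.5 -1.2] s 0.4831
```

View pics/m4.png

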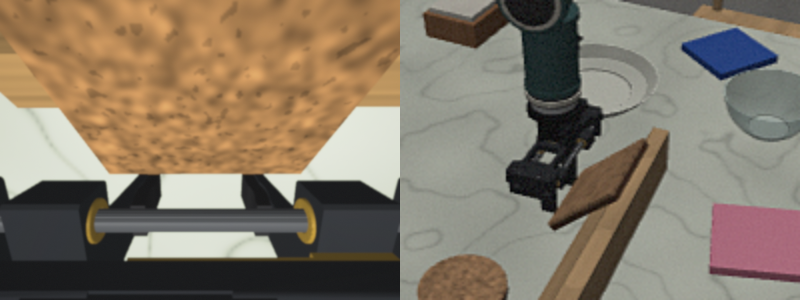

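Emit:
step_arm:
  increments: "0.2 0 0 0 0 0; 0.4 0 0 0 0 0; 0.6 0 0 0 0 0; 0.8 0 0 0 0 0; 1 0 0 0 0 0; 1.15 0 0 0 0 0; 1.3 0 0 0 0 0; 1.3 0 0 0 0 0"

```text
time_s: 6.35
tool_pos: [0.5066, 0.1166, 0.005]
tool_rot: [-3.142, -0.0, 0.092]
force: [-1.7, 0.1, -1.1]
gripper_width: 0.0575
```

```bash
python3 look.py pics/m5.png
```

```text
6.35 [0.5066 0.1166 0.005 ] [-3.142 -0.     0.092] [-1.7  0.1 -1.1] s 0.5153
```

View pics/m5.png

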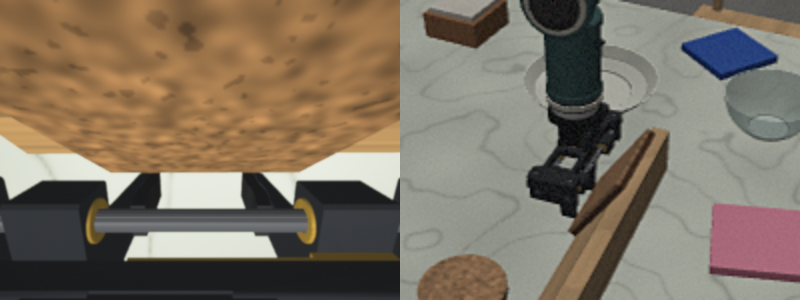

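Emit:
step_arm:
  increments: "0.06 0 0 0 0 0; 0.12 0 0 0 0 0; 0.12 0 0 0 0 0"

```text
time_s: 6.75
tool_pos: [0.5071, 0.1166, 0.0046]
tool_rot: [3.141, 0.004, 0.093]
force: [-5.7, -0.5, 2.9]
gripper_width: 0.057
```

Emit:
step_arm:
  increments: "-0.2 0 0 0 0 0; -0.5 0 0 0 0 0; -1 0 0 0 0 0; -2 0 0 0 0 0; -3 0 0 0 0 0; -3.6 0 0 0 0 0; -3.6 0 0 0 0 0"

```text
time_s: 7.45
tool_pos: [0.4166, 0.1081, 0.0045]
tool_rot: [3.141, 0.002, 0.093]
force: [-0.0, -0.4, 0.2]
gripper_width: 0.0572
```

```bash
python3 look.py pics/m6.png; python3 - <<'E'
from rig import get_image
import cv2
p=get_image("scene");import pickle;pickle.dump(p,open("lean.pkl","wb"))
cv2.imwrite("pics/m6z.png",cv2.resize(p["pixels"][150:270,190:310],(720,720),interpolation=2)[:600])
E
```

```text
7.45 [0.4166 0.1081 0.0045] [3.141e+00 2.000e-03 9.300e-02] [-0.  -0.4  0.2] s 0.4249
```

View pics/m6.png

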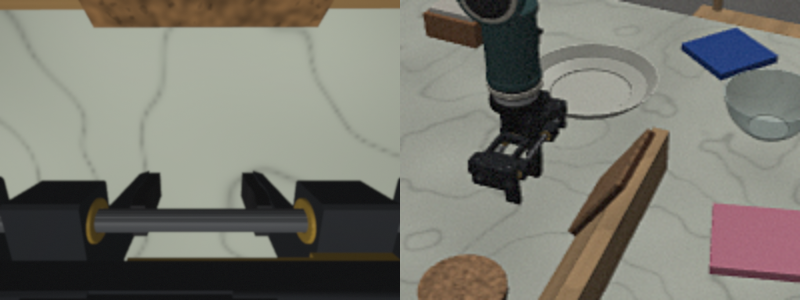

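View pics/m6z.png

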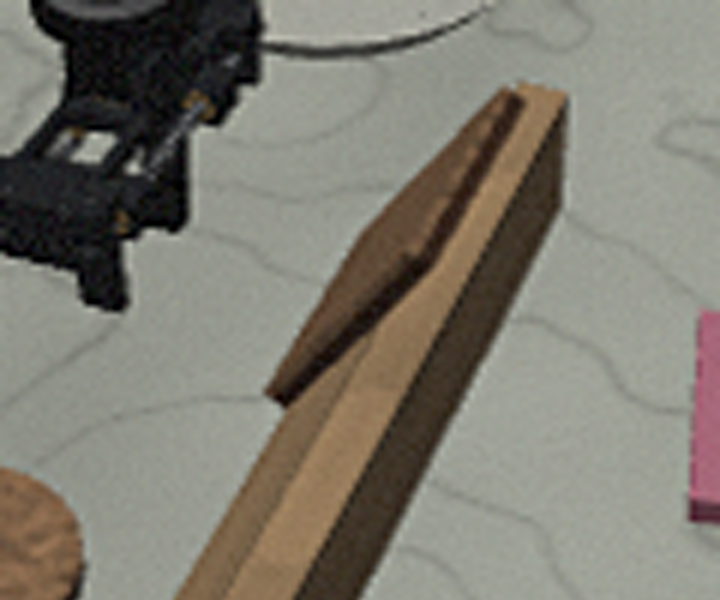

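Emit:
step_arm:
  increments: "0 0 -1.5 0 0 0; 0 0 -3.2 0 0 0; 0 0 -5 0 0 0; 0 0 -6.8 0 0 0; 1.5 0 -8 0 0 0; 3.2 0 -8 0 0 0; 5 0 -8 0 0 0; 6.8 0 -8 0 0 0; 8.4 0 -8 0 0 0; 9 0 -8 0 0 0"

```text
time_s: 8.6
tool_pos: [0.6483, 0.1294, 0.2048]
tool_rot: [-3.142, -0.003, 0.092]
force: [-0.6, 0.3, 1.0]
gripper_width: 0.0573
```

```bash
python3 look.py pics/m7.png; python3 - <<'E'
import pickle,numpy as np
from h import *
im=pickle.load(open("lean.pkl","rb"))
n=np.array([.9957,.0925]);tt=np.array([-.0925,.9957])
print("seen bottom-right 236.7 217.2, top-right walnut 262.8 193.7")
for tc in(.065,.07):
  for th in(50,55,60):
    c,s=np.cos(np.radians(th)),np.sin(np.radians(th));t=tc-.065
    L=.075/np.tan(np.radians(th))
    pts=[]
    for l in(0,.13):
        q=(.590-L+l*c)*n+t*tt;pts.append([*q,l*s])
    print(tc,th,proj(im,pts).round(1).tolist())
E
```

```text
8.6 [0.6483 0.1294 0.2048] [-3.142e+00 -3.000e-03  9.200e-02] [-0.6  0.3  1. ] s 0.6575
seen bottom-right 236.7 217.2, top-right walnut 262.8 193.7
0.065 50 [[232.6, 216.9], [260.8, 196.5]]
0.065 55 [[236.1, 217.8], [261.3, 194.6]]
0.065 60 [[239.1, 218.6], [261.2, 192.7]]
0.07 50 [[233.3, 215.8], [261.4, 195.3]]
0.07 55 [[236.7, 216.7], [261.9, 193.4]]
0.07 60 [[239.8, 217.5], [261.8, 191.6]]
```

View pics/m7.png

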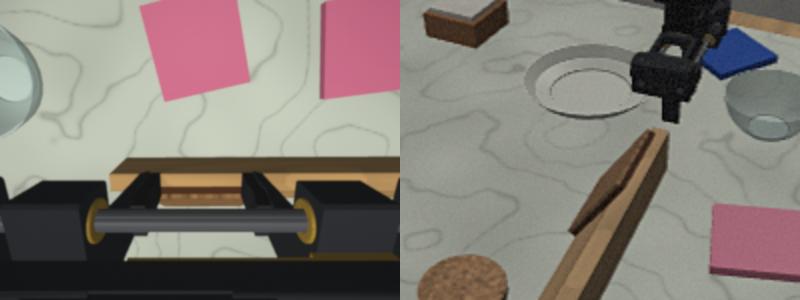

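Emit:
step_arm:
  increments: "0 0 1 0 0 0; 0 0 2.4 0 0 0; 0 0 3.6 0 0 0; 0 0 4.3 0 0 0; 0 0 4.6 0 0 0; 0 0 4.6 0 0 0"

```text
time_s: 9.3
tool_pos: [0.6429, 0.1292, 0.0893]
tool_rot: [3.141, 0.002, 0.092]
force: [0.1, 0.5, 0.7]
gripper_width: 0.0574
```

```bash
python3 look.py pics/m8.png
```

```text
9.3 [0.6429 0.1292 0.0893] [3.141e+00 2.000e-03 9.200e-02] [0.1 0.5 0.7] s 0.6521
```

View pics/m8.png

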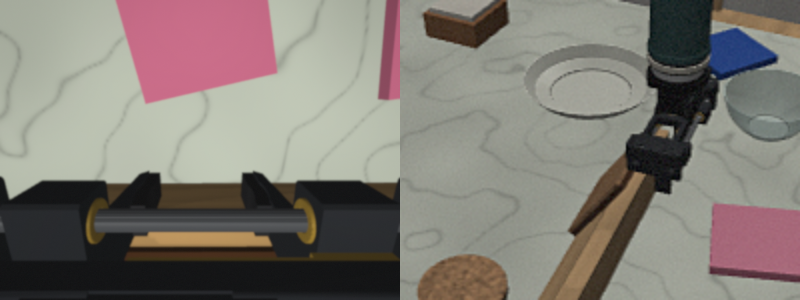

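Emit:
step_arm:
  increments: "-0.4 0 0 0 0 0; -0.7 0 0 0 0 0; -1 0 0 0 0 0; -1.3 0 0 0 0 0; -1.6 0 0 0 0 0; -1.9 0 0 0 0 0; -2.2 0 0 0 0 0; -2.5 0 0 0 0 0; -2.8 0 0 0 0 0; -3.1 0 0 0 0 0"

```text
time_s: 10.4
tool_pos: [0.5655, 0.122, 0.0898]
tool_rot: [3.142, 0.0, 0.092]
force: [1.3, -0.5, -0.1]
gripper_width: 0.0575
```

```bash
python3 look.py pics/m9.png
```

```text
10.4 [0.5655 0.122  0.0898] [3.142 0.    0.092] [ 1.3 -0.5 -0.1] s 0.5743
```

View pics/m9.png

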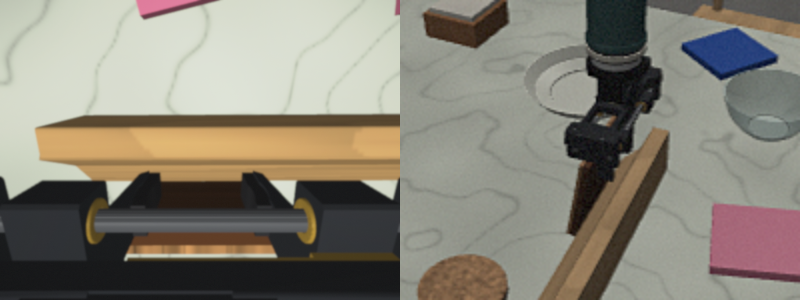

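Emit:
step_arm:
  increments: "-0.2 0 0 0 0 0; -0.4 0 0 0 0 0; -0.6 0 0 0 0 0; -0.8 0 0 0 0 0; -1 0 0 0 0 0; -1.2 0 0 0 0 0; -1.4 0 0 0 0 0; -1.6 0 0 0 0 0; -1.8 0 0 0 0 0; -2 0 0 0 0 0"

```text
time_s: 11.5
tool_pos: [0.5161, 0.1174, 0.09]
tool_rot: [3.142, 0.0, 0.092]
force: [1.0, 0.9, 0.3]
gripper_width: 0.0574
```

```bash
python3 look.py pics/m10.png
```

```text
11.5 [0.5161 0.1174 0.09  ] [3.142 0.    0.092] [1.  0.9 0.3] s 0.5247
```

View pics/m10.png

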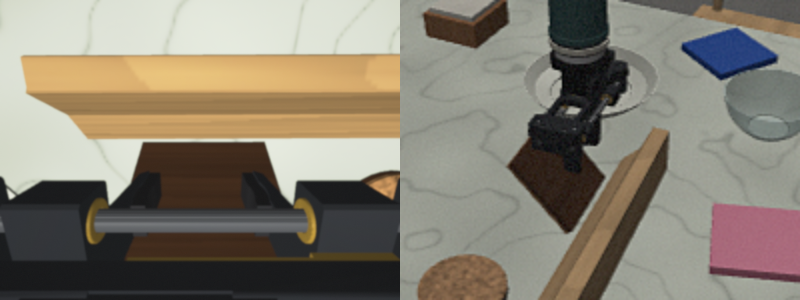

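Emit:
step_arm:
  increments: "0 0 0 0 0 0; 0 0 -0.5 0 0 0; 0 0 -2 0 0 0; 0 0 -4 0 0 0; 2 0 -5.5 0 0 0; 4 0 -6 0 0 0; 6 0 -6 0 0 0; 7 0 -6 0 0 0; 7 0 -6 0 0 0"

```text
time_s: 12.5
tool_pos: [0.695, 0.1337, 0.2399]
tool_rot: [3.142, -0.002, 0.092]
force: [-0.5, -0.7, -0.5]
gripper_width: 0.0571
```

```bash
python3 look.py pics/m11.png; python3 - <<'E'
from rig import get_image
import cv2,numpy as np
from h import *
a=get_image("scene");b=get_image("top")
cv2.imwrite("pics/m12.png",np.hstack([cv2.resize(a["pixels"][130:350,60:320],(400,338)),cv2.resize(b["pixels"][150:319,200:400],(400,338))]))
for n,im in(("scene",a),("top",b)):
    hsv=cv2.cvtColor(im["pixels"],cv2.COLOR_BGR2HSV)
    m=cv2.inRange(hsv,(0,70,20),(20,255,80)) ; m=cv2.morphologyEx(m,cv2.MORPH_OPEN,np.ones((3,3)))
    for c in cv2.findContours(m,0,1)[0]:
        if 500<cv2.contourArea(c)<3000:
            ap=cv2.approxPolyDP(c,0.04*cv2.arcLength(c,True),True)[:,0];print(n,ap.tolist(),cast(im,ap,.014).round(3)[:,:2].tolist())
    m=cv2.inRange(hsv,(5,70,80),(22,255,255));m=cv2.morphologyEx(m,cv2.MORPH_OPEN,np.ones((3,3)))
    for c in cv2.findContours(m,0,1)[0]:
        if 600<cv2.contourArea(c)<1400:
            (x,y),r_=cv2.minEnclosingCircle(c);print(n,"round?",x,y,r_)
E
```

```text
12.5 [0.695  0.1337 0.2399] [ 3.142e+00 -2.000e-03  9.200e-02] [-0.5 -0.7 -0.5] s 0.7043
scene [[210, 178], [192, 206], [230, 214], [247, 186]] [[0.384, 0.162], [0.406, 0.025], [0.52, 0.043], [0.506, 0.176]]
scene [[282, 174], [222, 297]] [[0.578, 0.278], [0.636, -0.206]]
scene [[141, 0], [155, 81], [187, 84], [177, 0]] [[-1.272, 1.88], [-0.231, 0.69], [-0.078, 0.724], [-1.015, 1.992]]
scene [[19, 0], [22, 12], [71, 20], [70, 0]] [[-2.163, 1.494], [-1.839, 1.261], [-1.359, 1.258], [-1.787, 1.657]]
scene round? 180.5 243.0 22.610937118530273
scene round? 353.5 60.0 23.200315475463867
top round? 31.5 364.5 25.465763092041016
top round? 329.3319396972656 223.88768005371094 17.43454933166504
top round? 63.240291595458984 232.65530395507812 36.79834747314453
top round? 236.5 189.5 17.7342472076416
```

View pics/m12.png

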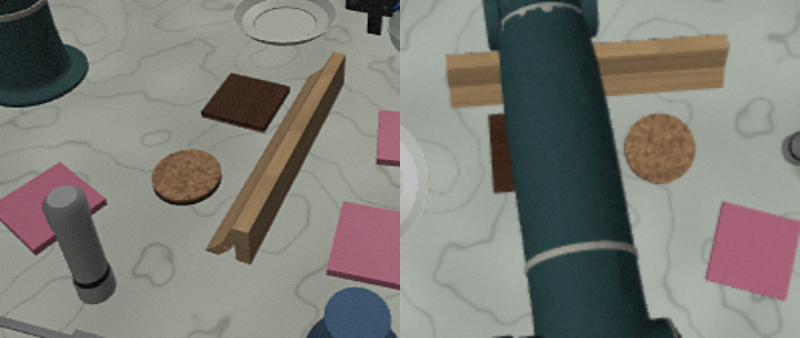

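```bash
python3 -c "
from rig import r
print(r.sign_off())"
```

```text
the job is handed in; nothing more can be done
None
```

The square trivet is turned over: it now lies flat in front of the rail with the wooden face up, and I handed the job in at about 12.6 s of the 48 s allowed.

- **What I did:** I pushed the trivet low at its near edge with both fingers until it leaned on the rail. I backed off and it stayed leaning on its own for about 2 s. I then reached behind its top edge and pulled it back until it fell towards the robot.
- **Forces:** the highest wrist force I read was about 6 N, at the end of the push. I only read it at the end of each move.
- **Lean check:** the scene view matched a lean of about 55°.
- **Final check:** the scene view shows the dark walnut face up and the trivet flat, with its far edge about 20 mm short of the rail's foot. The round trivet shows no visible shift in either view. The salt mill looks untouched by eye; I did not measure it again. The arm is clear of everything.
- **Limits and disagreements:**
    - In the last top view the arm hid most of the square trivet, so its final position rests on the scene view alone.
    - At the start, the top and scene views disagreed by 5–8 mm on where the trivet was.

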